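# Flip the thread box open

### The arm

A 6-joint arm with a two-finger parallel gripper is mounted at the origin on a cart in front of the work surface, level with it; the furniture and walls round the work are solid. World frame = base frame: x ahead of the robot, y to its left, z up, the work surface at z = 0. Lengths are in mm, angles in rad, forces in N, time in s.
With the tool pointing down it reaches from about 300 to 875 mm from the base axis. Payload 6.4 kg.
Tool frame: the origin (TCP) lies midway between the tips of the shut fingers; the grasp point (between the pads) lies 19 mm behind it; z points along the fingers, y is the direction in which the jaws open and shut (so a half turn about z gives the same grasp; the last joint's range is limited). The gripper opens to 88 mm and grips with 3 to 60 N. Pads are 18 mm wide; open, the fingers measure 123 mm over their backs; the gripper's body (75 mm by 187 mm) begins 45 mm behind the grasp point.
Start: joints at [0.986, 0.181, 1.607, -0, 1.354, -0.206], TCP at [212.628, 534.257, 238.714] pointing down, gripper open.
Joint ranges: [-2.99, 2.99], [-0.89, 2.07], [0.3, 2.58], [-1.14, 4.28], [0, 2.63], [-3.12, 3.12]. Speed limits (rad/s): [2.57, 2.57, 3.01, 3.14, 3.14, 3.14].

### API

Orientations are given as [roll, pitch, yaw] about the fixed x, y, z axes, in that order (R = Rz(yaw) Ry(pitch) Rx(roll)).
In Python, from rig import r gives the robot as it stands. The module is installed in compiled form; this text tells all that it offers.
- The arm moves only by the tool drive_tool, never from a script. Its argument "targets" is a list of rows, each a list of 2 entries, a list of its own where there are three numbers: the shift along the tool's x, y, z in m, then the turn, a rotation vector about the tool's x, y, z in degrees. In form: [[[x, y, z], [ax, ay, az]], ...]. A call has 1 to 10 rows; each row is the pose to reach, as a shift and turn from the pose commanded when the call began, along the tool's axes at that moment; what a row does not reach only later rows make up. A row lasts 1/8 s, in which the tool goes at most 62.5 mm and 10.7 degrees, less where a joint would pass 70% of its speed; a pose out of reach is approached as far as the arm can. A call with a gripper value outside its range is refused whole. "fingers" is the opening, from 0 (shut) to 1 (fully open), set as the call begins (left out, the last holds). The fingers move at their own pace and stop on an object; "force" is the grip in N (left out, the last holds). Time passes only in rows, so rows that repeat a pose let the fingers close. It gives the time, the measured TCP pose, the force and the opening at its end, in the units of the state.
- r.get_state(): the state, without advancing time (a new reading comes with each control period).
- r.grab_frame(name): name is "side" or "top"; returns a dict with "pixels" (400x640x3 uint8, blue, green, red), "camera_matrix" (3x3 intrinsics, pixels), "eye" and "rotation" of the camera in the world. Camera axes: x right, y up, looking along -z (the intrinsics and any distortion apply to the point x, -y, -z); pixel columns grow to the right and rows downward; lengths in mm; the calibration is good to about 2 mm. A picture is of the moment at which its call begins. There is no depth.
- r.sign_off(): hands the job in, once; it reports no verdict.
The state is a dict: "t": time; "qpos": joint angles; "qvel": joint speeds; "joint_torque": joint torques, N m; "eef_pos": TCP position; "orientation": TCP orientation; "wrist_force": force on the tool from outside, world axes, zero at the start; "wrist_torque": the same for the moment, N m; "finger_gap": finger opening in mm.
Only numpy, scipy, OpenCV 4.12 (cv2) and the standard library are available. Lean on these libraries where they do the work, as an engineer would, in place of code of your own. Each camera call takes 0.05 s, during which the arm holds its last target.

### The job

Open the larger of the two wooden boxes: put your closed fingertips under the tab at the front of its lid, swing the lid up and over past upright until it leans back by its own weight, then leave it and come clear. Only push with the outside of the closed fingers; do not grip, pick up or carry anything, push gently so that the box stays where it stands, and leave the smaller box shut and the other things undisturbed.

Things in the scene. Friction and masses are not known exactly. Their poses are not given: they have to be found in the camera images.
- thread_box: the larger plywood box, loose on the table, 130 deep (x) x 190 wide (y) x 95 high mm with its lid, about 1.4 kg in all. Origin: centre of its underside; its own -x axis points to its front (the tab side), +x to its hinge side, z up.
- thread_box_lid (a joint): angle of the larger box's lid, rad: 0 shut, grows as the front edge rises, stop at 1.95. Low hinge friction; about 0.16 kg; it falls shut below about 1.5 and falls back onto the stop beyond that.
- thread_box_hinge (a point): point on the larger lid's hinge line, middle of its width, at the lid's underside: 65 mm behind the box's centre and 85 mm above the table. Its axes turn with the lid: -x runs along the lid towards the tab, y along the hinge line, z out of the lid's upper face. The lid is a plate 10 mm thick.
- thread_box_tab (a point): middle of the front edge of the larger lid's tab, at its underside (turns with the lid). The tab is 56 mm wide, 10 mm thick and sticks out 30 mm in front of the box, with open space below it; 160 mm from the hinge line, 85 mm above the table when shut.
- pin_box: the smaller plywood box of the same kind, loose, 90 deep x 130 wide x 65 high mm, about 0.8 kg. Origin: centre of its underside; -x towards its tab (40 mm wide, sticks out 22 mm), z up. To be left alone.
- pin_box_lid (a joint): angle of the smaller box's lid, rad: 0 shut, grows as it opens.
- reel_natural: wooden thread reel with pale thread, standing, 35 mm across, 44 mm high; loose bystander. Origin: centre of its underside.
- beeswax: yellow cake of beeswax, 38 x 52 x 18 mm, loose bystander. Origin: centre of its underside.
- masking_tape: roll of masking tape lying flat, 88 mm across, 24 mm high; loose bystander. Origin: centre of its underside.

How it is judged:
By the outcome, as a careful person would: the job done as asked, in the order asked, and still so for the second after the job is handed in, with the robot touching nothing.
It also fails if it takes over 42 s, if anything falls off the work surface, if the arm or the gripper's body presses on something with over 40 N, if the wrist force passes 120 N, or if a joint passes its speed limit or range.

## Working session

There is one attempt and no reset: what is moved stays moved. The work goes in short steps, Python scripts to look and compute and a tool call to move; the robot and the scene stay as the last step left them, time stands still between calls to the robot, and variables do not carry over. Pictures are saved under pics/ and viewed, and the job is handed in when it is done.

Besides the shell and the picture viewer there is one more tool, called after "Emit:" as name(argument=value, ...), one argument or row to a line, values as JSON. drive_tool: Moves the arm, as the interface text tells. Its arguments: {"type":"object","properties":{"targets":{"type":"array"},"fingers":{"type":"number"},"force":{"type":"number"}},"required":["targets"]}

```bash
mkdir -p pics
python3 - <<'E'
from rig import r
import cv2
s=r.get_state();print(s)
for n in("side","top"):
    f=r.grab_frame(n);cv2.imwrite(f"pics/{n}0.png",f["pixels"]);print(n,[(k,v) for k,v in f.items() if k!="pixels"])
E
```

```text
{'t': 0.0, 'qpos': array([ 9.85701856e-01,  1.81547685e-01,  1.60801895e+00,  2.48191657e-05,
        1.35378471e+00, -2.06301950e-01]), 'qvel': array([-1.51588851e-05,  8.76177533e-04,  2.94061515e-04,  2.25021546e-04,
       -8.64107300e-04, -1.04795406e-03]), 'joint_torque': array([ 1.22033634e-03, -4.33869338e+01, -3.41850758e+01,  7.02725002e-02,
        3.84548586e-02, -1.25401662e-04]), 'eef_pos': array([212.3075226 , 533.78868128, 237.80111252]), 'orientation': array([-3.13987622e+00, -3.83966000e-04,  2.76279444e+00]), 'wrist_force': array([ 0.55570539, -0.52161492,  0.23014894]), 'wrist_torque': array([-0.01008289,  0.00234189, -0.00711202]), 'finger_gap': 88.34364208111856}
side [('camera_matrix', array([[400.27439912,   0.        , 323.59501985],
       [  0.        , 400.27439912, 207.72606094],
       [  0.        ,   0.        ,   1.        ]])), ('eye', array([ 159.18291277, -721.93005483,  704.37765564])), ('rotation', array([ 0.89886244, -0.01142792, -0.57349233]))]
top [('camera_matrix', array([[469.11036497,   0.        , 317.06137139],
       [  0.        , 469.11036497, 201.61595561],
       [  0.        ,   0.        ,   1.        ]])), ('eye', array([ 341.31629049, -104.37286177, 1390.70611691])), ('rotation', array([ 0.17632449,  0.01569289, -1.58388227]))]
```

View pics/side0.png

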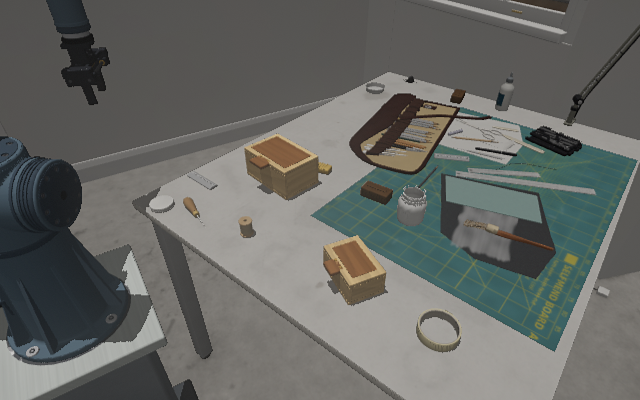

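View pics/top0.png

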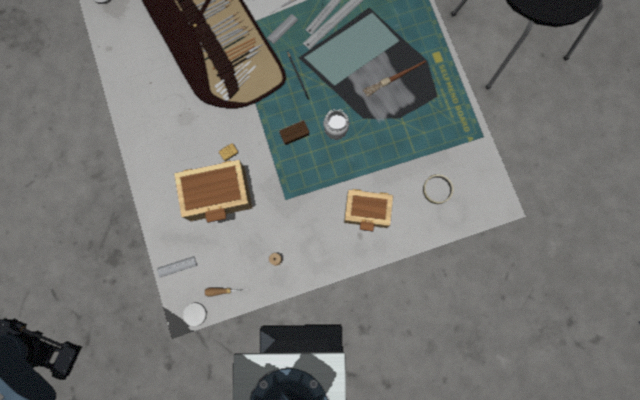

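Side view: the larger box is at about (283,165) with its tab at (260,162). In the top view its lid is at (212,190) and its tab at (215,215). The smaller box, at (369,208) in the top view, lies to the right. Next I measure the lid and tab.

```bash
cat > h.py <<'E'
from rig import r
import cv2, numpy as np
from scipy.spatial.transform import Rotation as Ro
def ray(f,uv):
    uv=np.atleast_2d(uv).astype(float);K=f["camera_matrix"]
    d=np.c_[(uv[:,0]-K[0,2])/K[0,0],-(uv[:,1]-K[1,2])/K[1,1],-np.ones(len(uv))]
    return d@Ro.from_euler("xyz",f["rotation"]).as_matrix().T
def plane(f,uv,z):
    d=ray(f,uv);e=f["eye"];return e+d*((z-e[2])/d[:,2])[:,None]
def proj(f,P):
    c=(np.atleast_2d(P)-f["eye"])@Ro.from_euler("xyz",f["rotation"]).as_matrix();K=f["camera_matrix"]
    return np.c_[K[0,0]*c[:,0]/-c[:,2]+K[0,2],-K[1,1]*c[:,1]/-c[:,2]+K[1,2]]
E
python3 - <<'E'
from h import *
f=r.grab_frame("top");im=f["pixels"]
hsv=cv2.cvtColor(im,cv2.COLOR_BGR2HSV)
c=im[145:235,165:265];cv2.imwrite("pics/c1.png",cv2.resize(c,None,fx=6,fy=6,interpolation=0))
for p in [(180,195),(210,190),(216,216),(200,212),(240,165)]: print(p,hsv[p[1],p[0]])
g=r.grab_frame("side");c=g["pixels"][120:210,230:340];cv2.imwrite("pics/c2.png",cv2.resize(c,None,fx=6,fy=6,interpolation=0))
m=cv2.inRange(hsv,(3,60,40),(30,255,255));m[:140]=0;m[232:]=0;m[:,:165]=0;m[:,265:]=0
n,l,st,ce=cv2.connectedComponentsWithStats(m);print(st)
for i in range(1,n):
    if st[i,4]>500:
        k=(l==i).astype(np.uint8)
        o=cv2.morphologyEx(k,cv2.MORPH_OPEN,np.ones((25,25)))
        rc=cv2.minAreaRect(cv2.findContours(cv2.morphologyEx(k,cv2.MORPH_OPEN,cv2.getStructuringElement(2,(27,27))),0,2)[0][0]);b=cv2.boxPoints(rc);print(b)
        W=plane(f,b,95);print(W,W.mean(0))
        for j in range(4):
            d=W[(j+1)%4]-W[j];print(np.linalg.norm(d),np.degrees(np.arctan2(d[1],d[0])))
E
```

```text
(180, 195) [ 18  93 204]
(210, 190) [ 12 137 125]
(216, 216) [ 12 136 129]
(200, 212) [ 19  89 197]
(240, 165) [ 19  90 161]
[[     0      0    640    400 252211]
 [   175    143     77     79   3789]]
[[172.35016 172.66313]
 [241.69763 158.06367]
 [253.06104 212.03981]
 [183.71356 226.63927]]
[[662.85215617 324.45310192  95.        ]
 [702.41163662 126.86432744  95.        ]
 [545.64704705  92.58571355  95.        ]
 [507.40713158 286.17661755  95.        ]] [604.57949286 207.51994011  95.        ]
201.50999055924248 -78.6784339961766
160.4685636307442 -167.66567045285288
197.33152116572958 101.17376329676601
160.08824105322822 13.833201392209094
```

View pics/c1.png

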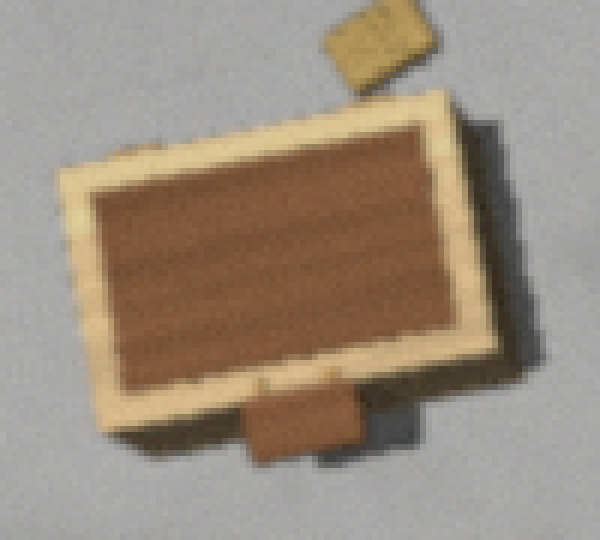

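View pics/c2.png

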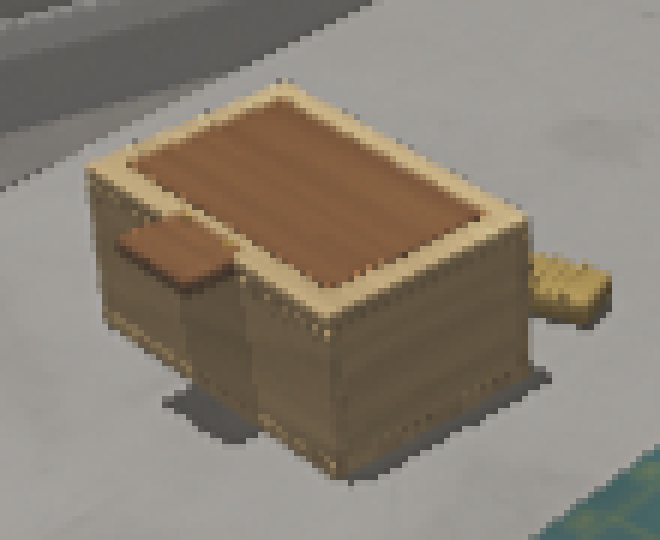

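The top crop shows the lid corners at about (174.5,173.2), (239.5,160), (247.5,202.7) and (182,216.5), with the tab's front edge from (207.3,221.5) to (226,218.3). The beeswax lies just behind the hinge side. I will turn these into a pose.

Run:
```python
from h import *
f=r.grab_frame("top");g=r.grab_frame("side")
def c(x,y,o): return (x/6+o[0]-.5,y/6+o[1]-.5)
T=[c(58,170,(165,145)),c(448,90,(165,145)),c(498,348,(165,145)),c(103,432,(165,145))]
S=[c(285,85,(230,120)),c(528,213,(230,120)),c(330,318,(230,120)),c(90,168,(230,120))]
obj=np.array([[65,95],[65,-95],[-65,-95],[-65,95]],float)
for n,ff,q in(("top",f,T),("side",g,S)):
    W=plane(ff,q,95)[:,:2]
    A=W-W.mean(0);U,_,Vt=np.linalg.svd(obj.T@A);R=(U@Vt).T
    print(n,W.round(1).tolist(),W.mean(0),np.degrees(np.arctan2(R[1,0],R[0,0])),"res",(obj@R.T-A).round(1).tolist())
print(plane(f,[c(255,462,(165,145)),c(367,442,(165,145))],95).round(1))
print(plane(g,[c(180,290,(230,120)),c(118,240,(230,120))],90).round(1))
```

```text
top [[662.3, 319.2], [698.3, 134.1], [573.0, 108.6], [536.1, 293.0]] [617.42593654 213.70804   ] 11.312459931670352 res [[0.3, 0.4], [1.5, -0.8], [-0.7, -0.7], [-1.1, 1.1]]
side [[660.3, 314.1], [700.3, 135.8], [574.0, 105.3], [537.0, 287.9]] [617.89770979 210.78330284] 12.28384945647784 res [[0.9, 3.4], [1.4, -4.1], [0.6, -1.1], [-2.8, 1.8]]
[[520.9 221.3  95. ]
 [529.5 169.2  95. ]]
[[529.2 169.9  90. ]
 [523.2 225.8  90. ]]
```

```bash
cat > plan.py <<'E'
from h import *
import json
PSI=np.radians(11.4);C=np.array([617.5,212.5])
bx=np.array([np.cos(PSI),np.sin(PSI),0]);by=np.array([-np.sin(PSI),np.cos(PSI),0]);bz=np.array([0,0,1.])
H=np.r_[C,85]+65*bx
def pose(x,z,t,y=0):  # hinge frame mm, tilt deg
    t=np.radians(t);zt=np.sin(t)*bx-np.cos(t)*bz
    return H+x*bx+z*bz+y*by, Ro.from_matrix(np.c_[np.cross(by,zt),by,zt])
def lid(th,t,s=25,h=9,push=0):
    a=np.radians(th);tr=np.radians(t);f=np.array([np.sin(tr),-np.cos(tr)]);n=np.array([np.cos(tr),np.sin(tr)])
    u=np.array([-np.cos(a),np.sin(a)])
    p=160*u+s*f-h*n if th<=90-t else (160-s)*u-h*n
    return p[0],p[1]
def rows(p0,R0,L):
    for p,R in L:
        d=R0.inv().apply(p-p0)/1000;w=np.degrees((R0.inv()*R).as_rotvec())
        print([d.round(3).tolist(),w.round(0).tolist()])
def apply(p0,R0,row): return p0+R0.apply(np.array(row[0])*1000),R0*Ro.from_rotvec(np.radians(row[1]))
def cur():
    s=r.get_state();return s["eef_pos"],Ro.from_euler("xyz",s["orientation"])
def box(p):
    d=p-H;return (d@bx).round(1),(d@by).round(1),d[2].round(1)
E
python3 - <<'E'
from plan import *
p0=np.array([212.628,534.257,238.714]);R0=Ro.from_euler("xyz",[np.pi,0,2.7628])
print(pose(-235,120,40)[0],pose(*lid(0,40),40)[0])
rows(p0,R0,[pose(-235,120,40)])
E
```

```text
[450.85390031 178.89825214 205.        ] [533.36851097 195.53611613  60.06380043]
[[-0.353, -0.242, 0.034], [-12.0, -39.0, -32.0]]
```

Emit:
drive_tool(
  targets=[
    [[-0.035,-0.024,0.003],[-1,-4,-3]],
    [[-0.071,-0.048,0.007],[-2,-8,-6]],
    [[-0.106,-0.073,0.01],[-4,-12,-10]],
    [[-0.141,-0.097,0.014],[-5,-16,-13]],
    [[-0.176,-0.121,0.017],[-6,-20,-16]],
    [[-0.212,-0.145,0.02],[-7,-23,-19]],
    [[-0.247,-0.169,0.024],[-8,-27,-22]],
    [[-0.282,-0.194,0.027],[-10,-31,-26]],
    [[-0.318,-0.218,0.031],[-11,-35,-29]],
    [[-0.353,-0.242,0.034],[-12,-39,-32]],
  ],
  fingers=0,
)

```text
t: 1.55
eef_pos: [444.3, 188.9, 204.8]
orientation: [3.124, 0.681, -2.957]
wrist_force: [-0.1, 0.0, -0.3]
finger_gap: 0.3
```

Run:
```python
from plan import *
f=r.grab_frame("side");cv2.imwrite("pics/s1.png",f["pixels"])
print(r.get_state()["qpos"].round(2),cur()[0],r.get_state()["orientation"])
p0=np.array([212.628,534.257,238.714]);R0=Ro.from_euler("xyz",[np.pi,0,2.7628])
p,R=apply(p0,R0,[[-0.353,-0.242,0.034],[-12,-39,-32]]);print(p,R.as_euler("xyz"),box(p),R.as_matrix()[:,2])
rows(p,R,[pose(-232,z,40) for z in(85,50,15,-15,-35)])
```

```text
[ 0.11 -0.43  2.37  0.13  0.52 -1.75] [445.17927042 186.88536375 204.05301051] [ 3.12989477  0.68219994 -2.94989804]
[451.11310818 178.87290754 204.714     ] [ 3.13564461  0.70244628 -2.9396202 ] (np.float64(-234.8), np.float64(-0.1), np.float64(119.7)) [ 0.63174927  0.13543116 -0.76325046]
[[0.02, -0.0, 0.028], [0.0, 0.0, 0.0]]
[[0.043, -0.0, 0.055], [0.0, 0.0, 0.0]]
[[0.066, -0.0, 0.082], [0.0, 0.0, 0.0]]
[[0.085, -0.001, 0.105], [0.0, 0.0, 0.0]]
[[0.098, -0.001, 0.12], [0.0, 0.0, 0.0]]
```

View pics/s1.png

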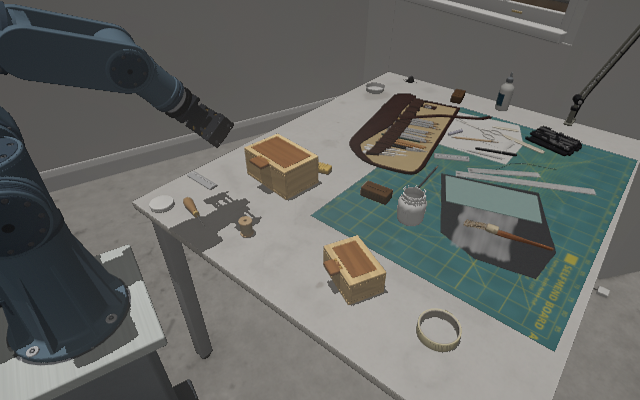

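Run:
```python
from plan import *
p0=np.array([212.628,534.257,238.714]);R0=Ro.from_euler("xyz",[np.pi,0,2.7628])
p,R=apply(p0,R0,[[-0.353,-0.242,0.034],[-12,-39,-32]])
rows(p,R,[pose(-215,90,40)]+[pose(-188,z,40) for z in(60,35,10,-15,-35)])
```

```text
[[0.004, -0.0, 0.035], [0.0, 0.0, 0.0]]
[[0.003, -0.001, 0.076], [0.0, 0.0, 0.0]]
[[0.019, -0.001, 0.095], [0.0, 0.0, 0.0]]
[[0.035, -0.001, 0.114], [0.0, 0.0, 0.0]]
[[0.051, -0.001, 0.133], [0.0, 0.0, 0.0]]
[[0.064, -0.001, 0.148], [0.0, 0.0, 0.0]]
```

Emit:
drive_tool(
  targets=[
    [[0,0,0],[0,0,0]],
  ],
)

```text
t: 1.72
eef_pos: [444.0, 189.3, 204.7]
orientation: [3.12, 0.678, -2.965]
wrist_force: [-0.2, 0.3, 0.2]
finger_gap: 0.2
```

Run:
```python
from plan import *
p,R=cur();print(p,box(p),r.get_state()["qpos"].round(2),R.as_matrix()[:,2])
rows(p,R,[pose(-215,90,40)]+[pose(-188,z,40) for z in(60,35,10,-15,-35)])
```

```text
[444.030585   189.31232444 204.66008454] (np.float64(-239.6), np.float64(11.6), np.float64(119.7)) [ 0.12 -0.42  2.36  0.12  0.53 -1.72] [ 0.61334112  0.13125805 -0.77883502]
[[-0.001, -0.012, 0.038], [0.0, -1.0, -1.0]]
[[-0.003, -0.012, 0.079], [0.0, -1.0, -1.0]]
[[0.013, -0.013, 0.098], [0.0, -1.0, -1.0]]
[[0.028, -0.013, 0.118], [0.0, -1.0, -1.0]]
[[0.044, -0.013, 0.137], [0.0, -1.0, -1.0]]
[[0.057, -0.014, 0.153], [0.0, -1.0, -1.0]]
```

Emit:
drive_tool(
  targets=[
    [[-0.001,-0.012,0.038],[0,-1,-1]],
    [[-0.003,-0.012,0.079],[0,-1,-1]],
    [[0.013,-0.013,0.098],[0,-1,-1]],
    [[0.028,-0.013,0.118],[0,-1,-1]],
    [[0.028,-0.013,0.118],[0,-1,-1]],
  ],
)

```text
t: 2.35
eef_pos: [495.6, 191.3, 92.9]
orientation: [3.133, 0.691, -2.937]
wrist_force: [-0.7, 0.1, 0.2]
finger_gap: 0.8
```

Run:
```python
from plan import *
p,R=cur();print(p,box(p),r.get_state()["qpos"].round(2),R.as_matrix()[:,2])
rows(p,R,[pose(-188,z,40) for z in(-15,-35)]+[pose(x,-35,40) for x in (-175,-163,-151)])
f=r.grab_frame("side");cv2.imwrite("pics/s2.png",cv2.resize(f["pixels"][90:250,140:380],None,fx=3,fy=3))
```

```text
[495.60006487 191.26384455  92.92045755] (np.float64(-188.7), np.float64(3.3), np.float64(7.9)) [ 0.1   0.01  2.33  0.58  0.14 -2.23] [ 0.62219798  0.1383     -0.77054707]
[[0.014, -0.003, 0.018], [1.0, -0.0, 0.0]]
[[0.027, -0.004, 0.033], [1.0, -0.0, 0.0]]
[[0.017, -0.004, 0.042], [1.0, -0.0, 0.0]]
[[0.008, -0.004, 0.049], [1.0, -0.0, 0.0]]
[[-0.002, -0.004, 0.057], [1.0, -0.0, 0.0]]
```

View pics/s2.png

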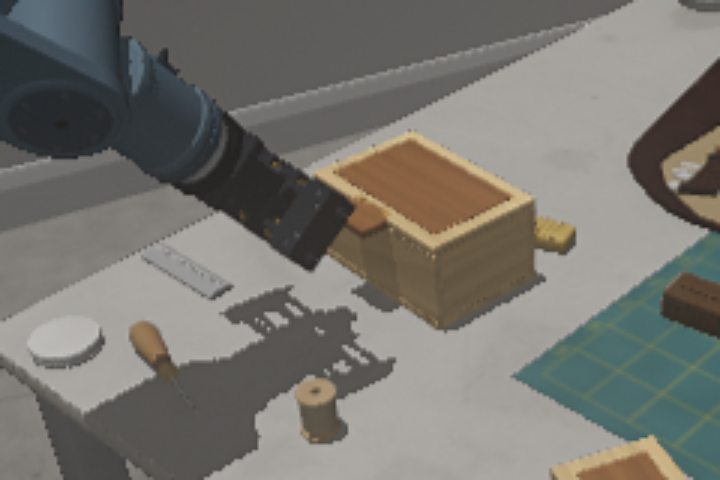

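Run:
```python
from plan import *
p,R=cur()
print(lid(0,30,28))
rows(p,R,[pose(-192,8,30),pose(-192,-8,30),pose(-192,-25,30),pose(-192,-41,30)])
```

```text
(np.float64(-153.79422863405995), np.float64(-28.748711305964285))
[[0.004, -0.003, -0.002], [1.0, 10.0, 0.0]]
[[0.015, -0.003, 0.011], [1.0, 10.0, 0.0]]
[[0.025, -0.003, 0.024], [1.0, 10.0, 0.0]]
[[0.036, -0.003, 0.036], [1.0, 10.0, 0.0]]
```

Emit:
drive_tool(
  targets=[
    [[0.003,-0.002,-0.002],[0,5,0]],
    [[0.004,-0.003,-0.002],[1,10,0]],
    [[0.015,-0.003,0.011],[1,10,0]],
    [[0.025,-0.003,0.024],[1,10,0]],
    [[0.036,-0.003,0.036],[1,10,0]],
    [[0.036,-0.003,0.036],[1,10,0]],
  ],
)

```text
t: 3.15
eef_pos: [493.5, 186.3, 44.9]
orientation: [-3.13, 0.521, -2.937]
wrist_force: [-0.3, 0.2, -0.3]
finger_gap: 0.5
```

Run:
```python
from plan import *
p,R=cur();print(p,box(p),r.get_state()["qpos"].round(2),R.as_matrix()[:,2])
rows(p,R,[pose(x,-41,30) for x in (-180,-167,-154)])
f=r.grab_frame("side");cv2.imwrite("pics/s3.png",cv2.resize(f["pixels"][90:250,140:380],None,fx=3,fy=3))
```

```text
[493.53037801 186.26986327  44.90698939] (np.float64(-191.7), np.float64(-1.2), np.float64(-40.1)) [ 0.12  0.15  2.23  0.14  0.24 -1.78] [ 0.49013671  0.08960255 -0.86702791]
[[-0.01, 0.001, 0.007], [-1.0, -0.0, 0.0]]
[[-0.021, 0.001, 0.013], [-1.0, -0.0, 0.0]]
[[-0.032, 0.001, 0.02], [-1.0, -0.0, 0.0]]
```

View pics/s3.png

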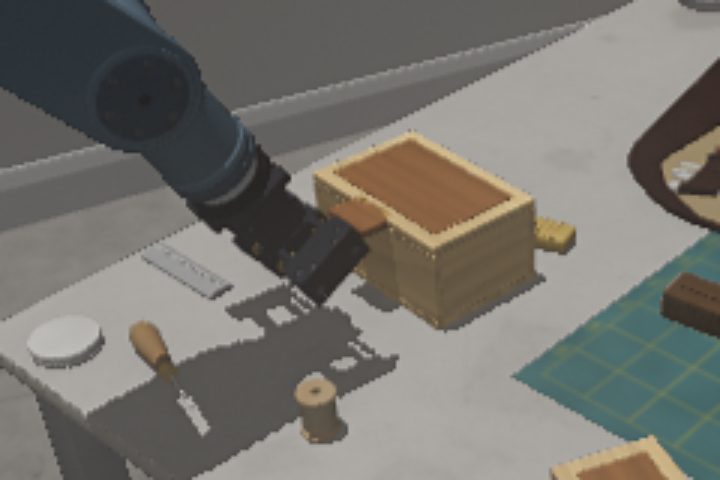

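The side crop shows the gripper in front of the tab and below lid level, with its body clear of the tab (tab at about (360,215) in the crop). Now I slide in under it.

Emit:
drive_tool(
  targets=[
    [[-0.01,0.001,0.007],[-1,0,0]],
    [[-0.021,0.001,0.013],[-1,0,0]],
    [[-0.032,0.001,0.02],[-1,0,0]],
    [[-0.032,0.001,0.02],[-1,0,0]],
  ],
)

```text
t: 3.7
eef_pos: [531.9, 194.4, 43.8]
orientation: [3.136, 0.523, -2.937]
wrist_force: [-0.5, 0.1, -0.7]
finger_gap: 0.7
```

Run:
```python
from plan import *
p,R=cur();s=r.get_state();print(box(p),s["qpos"].round(2),s["wrist_force"])
rows(p,R,[pose(*lid(th,30,28),30) for th in (2,5,9,13)])
for n in("side","top"):
    f=r.grab_frame(n);y,x=((90,140) if n=="side" else(130,140));cv2.imwrite(f"pics/{n}4.png",cv2.resize(f["pixels"][y:y+160,x:x+240],None,fx=3,fy=3))
```

```text
(np.float64(-152.5), np.float64(-0.9), np.float64(-41.2)) [ 0.11  0.22  2.14  0.2   0.26 -1.85] [-0.51967937  0.06062763 -0.6709543 ]
[[-0.008, 0.001, -0.016], [0.0, -0.0, 0.0]]
[[-0.013, 0.001, -0.023], [0.0, -0.0, 0.0]]
[[-0.019, 0.001, -0.032], [0.0, -0.0, 0.0]]
[[-0.027, 0.001, -0.041], [0.0, -0.0, 0.0]]
```

View pics/side4.png

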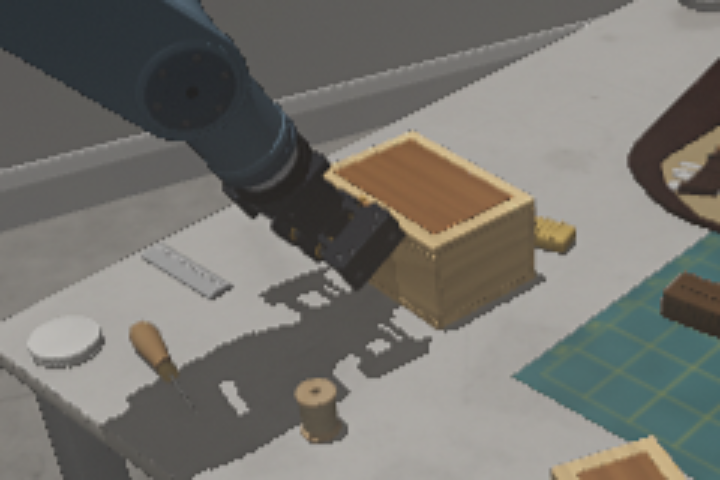

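View pics/top4.png

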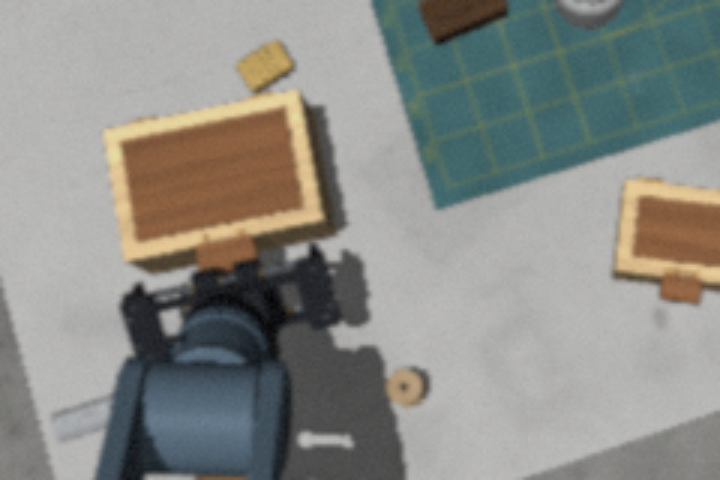

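The top view shows the fingers under the tab, centred at about (225,265) in the crop. There is no contact force, so I start lifting.

Emit:
drive_tool(
  targets=[
    [[-0.004,0.001,-0.008],[0,0,0]],
    [[-0.008,0.001,-0.016],[0,0,0]],
    [[-0.013,0.001,-0.023],[0,0,0]],
    [[-0.019,0.001,-0.032],[0,0,0]],
    [[-0.019,0.001,-0.032],[0,0,0]],
  ],
)

```text
t: 4.42
eef_pos: [531.0, 195.2, 81.3]
orientation: [3.136, 0.523, -2.937]
wrist_force: [-1.8, -0.4, -0.9]
finger_gap: 0.7
```

Run:
```python
from plan import *
p,R=cur();s=r.get_state();print(box(p),s["qpos"].round(2),s["wrist_force"])
rows(p,R,[pose(*lid(th,30,28),30) for th in (13,17,21,25,29,33)])
for n in("side",):
    f=r.grab_frame(n);y,x=((90,140) if n=="side" else(130,140));cv2.imwrite(f"pics/{n}5.png",cv2.resize(f["pixels"][y:y+160,x:x+240],None,fx=3,fy=3))
```

```text
(np.float64(-153.2), np.float64(0.1), np.float64(-3.7)) [ 0.11  0.13  2.14  0.15  0.35 -1.79] [-1.78299022 -0.36832659 -0.91171914]
[[-0.009, -0.0, -0.008], [0.0, -0.0, 0.0]]
[[-0.016, -0.0, -0.016], [0.0, -0.0, 0.0]]
[[-0.025, -0.0, -0.023], [0.0, -0.0, 0.0]]
[[-0.034, -0.0, -0.03], [0.0, -0.0, 0.0]]
[[-0.043, -0.0, -0.036], [0.0, -0.0, 0.0]]
[[-0.053, -0.0, -0.041], [0.0, -0.0, 0.0]]
```

View pics/side5.png

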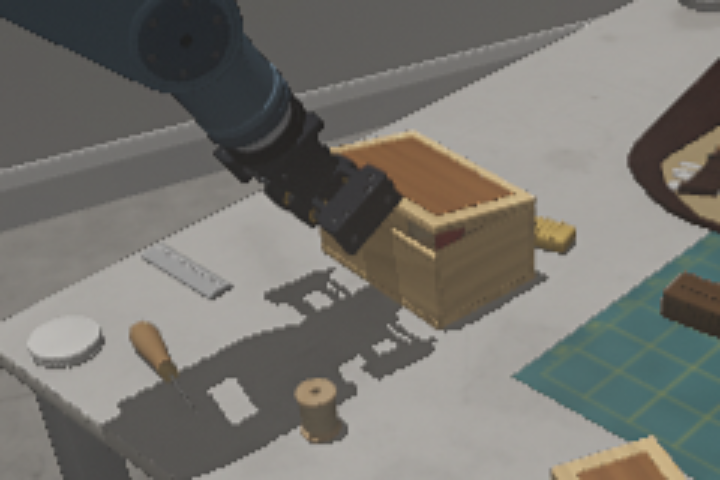

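The lid's front edge is rising (open gap at about (420,235)) and the box's bottom corner is still at (440,328). The force is 2 N, so I continue.

Emit:
drive_tool(
  targets=[
    [[-0.009,0,-0.008],[0,0,0]],
    [[-0.016,0,-0.016],[0,0,0]],
    [[-0.025,0,-0.023],[0,0,0]],
    [[-0.034,0,-0.03],[0,0,0]],
    [[-0.043,0,-0.036],[0,0,0]],
    [[-0.053,0,-0.041],[0,0,0]],
    [[-0.053,0,-0.041],[0,0,0]],
  ],
)

```text
t: 5.35
eef_pos: [557.1, 200.1, 143.7]
orientation: [3.136, 0.524, -2.937]
wrist_force: [-0.0, -1.1, -0.8]
finger_gap: 0.6
```

Run:
```python
from plan import *
p,R=cur();s=r.get_state();print(box(p),s["qpos"].round(2),s["wrist_force"])
rows(p,R,[pose(*lid(th,30,28),30) for th in (37,41,45,49,53,57,61,65)])
for n in("side",):
    f=r.grab_frame(n);y,x=((60,140) if n=="side" else(130,140));cv2.imwrite(f"pics/{n}6.png",cv2.resize(f["pixels"][y:y+180,x:x+240],None,fx=3,fy=3))
```

```text
(np.float64(-126.7), np.float64(-0.2), np.float64(58.7)) [ 0.12  0.06  2.06  0.1   0.51 -1.73] [-0.01506795 -1.07633216 -0.82479202]
[[-0.009, 0.0, -0.005], [0.0, 0.0, 0.0]]
[[-0.019, 0.0, -0.009], [0.0, 0.0, 0.0]]
[[-0.03, 0.0, -0.012], [0.0, 0.0, 0.0]]
[[-0.041, 0.0, -0.015], [0.0, 0.0, 0.0]]
[[-0.052, 0.0, -0.017], [0.0, 0.0, 0.0]]
[[-0.063, 0.0, -0.018], [0.0, 0.0, 0.0]]
[[-0.074, -0.0, -0.018], [0.0, 0.0, 0.0]]
[[-0.083, -0.0, -0.017], [0.0, 0.0, 0.0]]
```

View pics/side6.png

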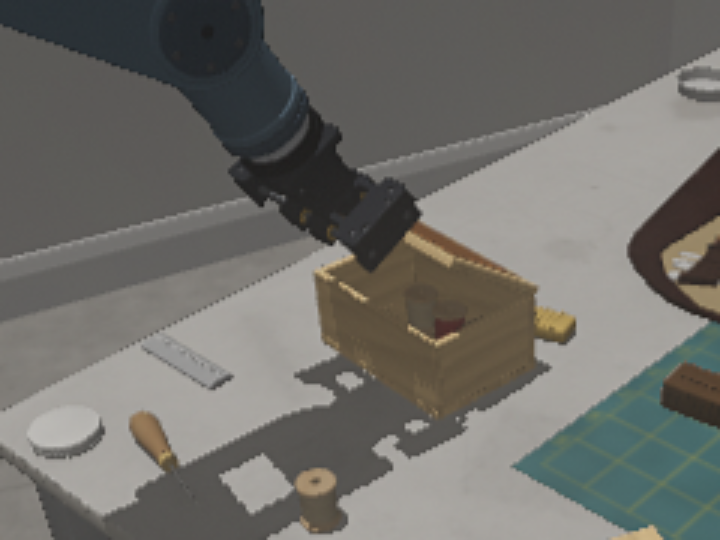

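The lid is about a third open and the box has not moved: its bottom corner is at (437,418) here, which is the same full-frame pixel as before.

Emit:
drive_tool(
  targets=[
    [[-0.009,0,-0.005],[0,0,0]],
    [[-0.019,0,-0.009],[0,0,0]],
    [[-0.03,0,-0.012],[0,0,0]],
    [[-0.041,0,-0.015],[0,0,0]],
    [[-0.052,0,-0.017],[0,0,0]],
    [[-0.063,0,-0.018],[0,0,0]],
    [[-0.074,0,-0.018],[0,0,0]],
    [[-0.083,0,-0.017],[0,0,0]],
    [[-0.083,0,-0.017],[0,0,0]],
  ],
)

```text
t: 6.52
eef_pos: [618.7, 212.9, 198.7]
orientation: [3.136, 0.522, -2.937]
wrist_force: [0.3, -1.0, 0.2]
finger_gap: 0.3
```

Run:
```python
from plan import *
p,R=cur();s=r.get_state();print(box(p),s["qpos"].round(2),s["wrist_force"])
rows(p,R,[pose(*lid(th,30,28),30) for th in (69,73,77,81,84,87,90,93)])
for n in("side",):
    f=r.grab_frame(n);y,x=((60,140) if n=="side" else(130,140));cv2.imwrite(f"pics/{n}7.png",cv2.resize(f["pixels"][y:y+180,x:x+240],None,fx=3,fy=3))
```

```text
(np.float64(-63.8), np.float64(0.2), np.float64(113.7)) [ 0.13  0.11  1.87  0.07  0.65 -1.69] [ 0.26597765 -0.95617061  0.2414378 ]
[[-0.01, -0.0, -0.0], [0.0, -0.0, 0.0]]
[[-0.019, -0.0, 0.002], [0.0, -0.0, 0.0]]
[[-0.028, -0.0, 0.004], [0.0, -0.0, 0.0]]
[[-0.037, -0.0, 0.007], [0.0, -0.0, 0.0]]
[[-0.043, -0.0, 0.01], [0.0, -0.0, 0.0]]
[[-0.049, -0.001, 0.013], [0.0, -0.0, 0.0]]
[[-0.055, -0.001, 0.016], [0.0, -0.0, 0.0]]
[[-0.061, -0.001, 0.02], [0.0, -0.0, 0.0]]
```

View pics/side7.png

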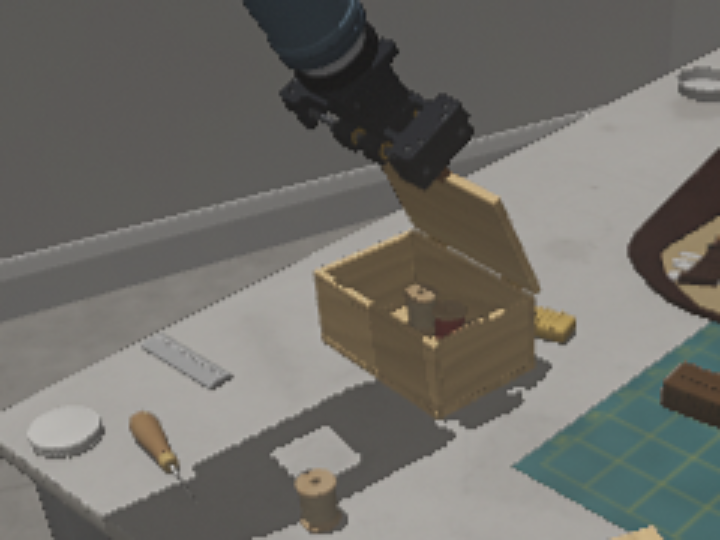

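The lid is at about 65° and the box is still in place. I continue past upright with smaller steps.

Emit:
drive_tool(
  targets=[
    [[-0.01,0,0],[0,0,0]],
    [[-0.019,0,0.002],[0,0,0]],
    [[-0.028,0,0.004],[0,0,0]],
    [[-0.037,0,0.007],[0,0,0]],
    [[-0.043,0,0.01],[0,0,0]],
    [[-0.049,-0.001,0.013],[0,0,0]],
    [[-0.055,-0.001,0.016],[0,0,0]],
    [[-0.061,-0.001,0.02],[0,0,0]],
    [[-0.061,-0.001,0.02],[0,0,0]],
  ],
)

```text
t: 7.7
eef_pos: [680.0, 224.7, 211.2]
orientation: [3.136, 0.522, -2.937]
wrist_force: [-0.3, 0.3, -0.6]
finger_gap: 0.4
```

Run:
```python
from plan import *
p,R=cur();s=r.get_state();print(box(p),s["qpos"].round(2),s["wrist_force"])
rows(p,R,[pose(*lid(th,30,28),30) for th in (95,97,100,103)]+[pose(-60,150,30),pose(-100,200,30),pose(-200,230,30)])
for n in("side",):
    f=r.grab_frame(n);y,x=((60,140) if n=="side" else(130,140));cv2.imwrite(f"pics/{n}8.png",cv2.resize(f["pixels"][y:y+180,x:x+240],None,fx=3,fy=3))
```

```text
(np.float64(-1.3), np.float64(-0.4), np.float64(126.2)) [ 0.14  0.22  1.7   0.06  0.7  -1.68] [-0.32333028  0.32881852 -0.58298207]
[[-0.005, 0.0, 0.002], [0.0, -0.0, 0.0]]
[[-0.008, 0.0, 0.005], [0.0, -0.0, 0.0]]
[[-0.014, 0.0, 0.009], [0.0, -0.0, 0.0]]
[[-0.019, 0.0, 0.013], [0.0, -0.0, 0.0]]
[[0.039, 0.001, -0.05], [0.0, -0.0, 0.0]]
[[0.049, 0.002, -0.113], [0.0, -0.0, 0.0]]
[[0.121, 0.003, -0.189], [0.0, -0.0, 0.0]]
```

View pics/side8.png

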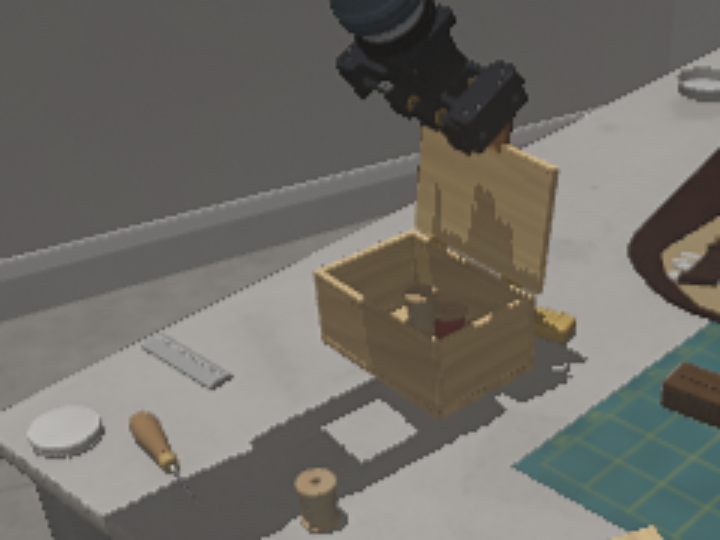

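The lid is now about upright, still near the fingers. I follow it a little further so it does not drop hard onto its stop.

Emit:
drive_tool(
  targets=[
    [[-0.005,0,0.002],[0,0,0]],
    [[-0.008,0,0.005],[0,0,0]],
    [[-0.014,0,0.009],[0,0,0]],
    [[-0.019,0,0.013],[0,0,0]],
    [[-0.019,0,0.013],[0,0,0]],
    [[-0.019,0,0.013],[0,0,0]],
  ],
)

```text
t: 8.5
eef_pos: [702.0, 229.4, 209.3]
orientation: [3.136, 0.521, -2.937]
wrist_force: [0.7, 0.4, 0.9]
finger_gap: 0.4
```

Run:
```python
from plan import *
p,R=cur();s=r.get_state();print(box(p),s["qpos"].round(2),s["wrist_force"])
rows(p,R,[pose(0,140,30),pose(-40,165,30),pose(-80,190,30),pose(-120,210,30),pose(-160,220,30),pose(-200,225,30)])
for n in("side",):
    f=r.grab_frame(n);y,x=((60,140) if n=="side" else(130,140));cv2.imwrite(f"pics/{n}9.png",cv2.resize(f["pixels"][y:y+180,x:x+240],None,fx=3,fy=3))
```

```text
(np.float64(21.2), np.float64(-0.1), np.float64(124.3)) [ 0.14  0.27  1.65  0.06  0.7  -1.67] [0.71607451 0.36883255 0.87058123]
[[0.011, 0.0, -0.024], [0.0, -0.0, 0.0]]
[[0.033, 0.001, -0.066], [0.0, -0.0, 0.0]]
[[0.055, 0.001, -0.107], [0.0, -0.0, 0.0]]
[[0.08, 0.002, -0.145], [0.0, -0.0, 0.0]]
[[0.109, 0.002, -0.173], [0.0, -0.0, 0.0]]
[[0.142, 0.002, -0.197], [0.0, -0.0, 0.0]]
```

View pics/side9.png

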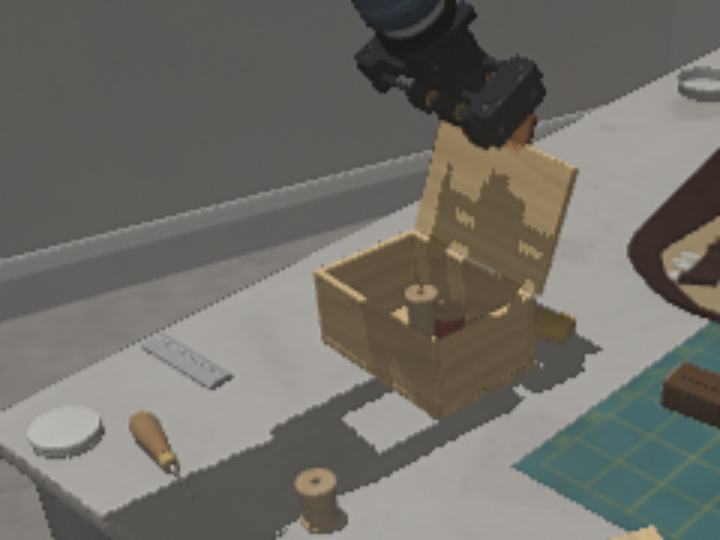

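The lid leans well past upright, so I back away in front and upward.

Emit:
drive_tool(
  targets=[
    [[0.011,0,-0.024],[0,0,0]],
    [[0.033,0,-0.06],[0,0,0]],
    [[0.055,0.001,-0.1],[0,0,0]],
    [[0.08,0.002,-0.14],[0,0,0]],
    [[0.109,0.002,-0.173],[0,0,0]],
    [[0.142,0.002,-0.197],[0,0,0]],
    [[0.142,0.002,-0.197],[0,0,0]],
    [[0.142,0.002,-0.197],[0,0,0]],
  ],
)

```text
t: 9.55
eef_pos: [485.6, 185.4, 310.2]
orientation: [3.136, 0.523, -2.937]
wrist_force: [-0.3, -0.2, 0.1]
finger_gap: 0.5
```

Run:
```python
from plan import *
p,R=cur();s=r.get_state();print(box(p),s["t"],s["wrist_force"])
for n in("side","top"):
    f=r.grab_frame(n);cv2.imwrite(f"pics/{n}10.png",f["pixels"])
    o=cv2.imread(f"pics/{n}0.png")
    print(n,[ (k,c) for k,c in enumerate(cv2.phaseCorrelate(*[np.float32(cv2.cvtColor(i[a:b,u:v],6)) for i in(o,f["pixels"])])[0] for a,b,u,v in ([(225,310,315,390),(300,355,410,470),(215,240,232,260)] if n=="side" else [(180,235,338,400),(170,210,418,458),(248,270,265,290),(142,162,216,240)]))])
```

```text
(np.float64(-199.6), np.float64(-0.5), np.float64(225.2)) 9.55 [-0.31695803 -0.16095668  0.08576602]
side [(0, (0.47654568581632617, -0.019666649934158897)), (1, (-0.005577718504110152, -0.01036915503729574)), (2, (0.21848235002613947, -1.1668905090939656))]
top [(0, (0.022264114512442035, 0.0005778884335967405)), (1, (-0.1300680315105538, 0.12476552293108867)), (2, (0.7467385379370075, -0.29630428650914453)), (3, (8.41567737903609, 10.634755962601092))]
```

View pics/side10.png

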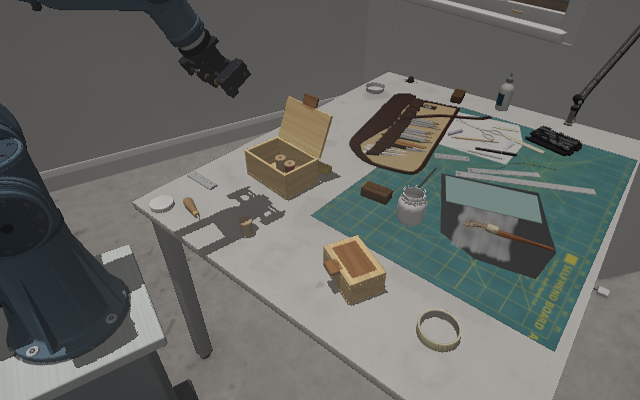

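View pics/top10.png

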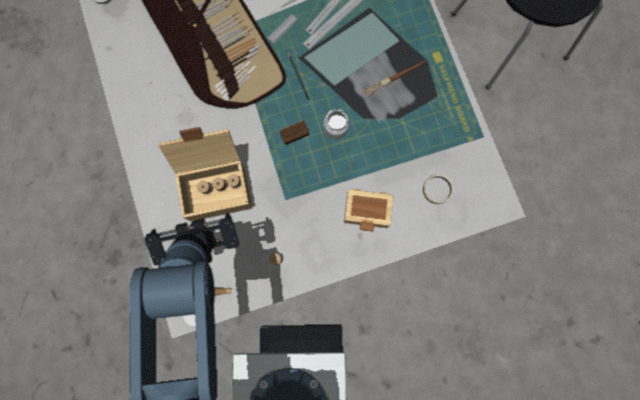

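Run:
```python
from plan import *
f=r.grab_frame("side");g=r.grab_frame("top")
for th in(1.6,1.8,1.95): 
    P=H-160*np.cos(th)*bx+160*np.sin(th)*bz
    print(th,proj(f,P).round(1),proj(g,P).round(1))
o=cv2.imread("pics/side0.png")
for n,(a,b,u,v) in dict(boxbase=(182,202,270,322),wax=(160,178,318,334)).items():
    print(n,cv2.absdiff(o,f["pixels"])[a:b,u:v].mean())
c=[cv2.resize(i[135:205,235:340],None,fx=4,fy=4,interpolation=0) for i in(o,f["pixels"])]
cv2.imwrite("pics/cmp.png",np.vstack(c))
```

```text
1.6 [[296.3  96.5]] [[192.3 149.3]]
1.8 [[304.6  94.8]] [[190.8 138.1]]
1.95 [[310.5  95. ]] [[190.1 130.7]]
boxbase 3.510897435897436
wax 36.21527777777778
```

View pics/cmp.png

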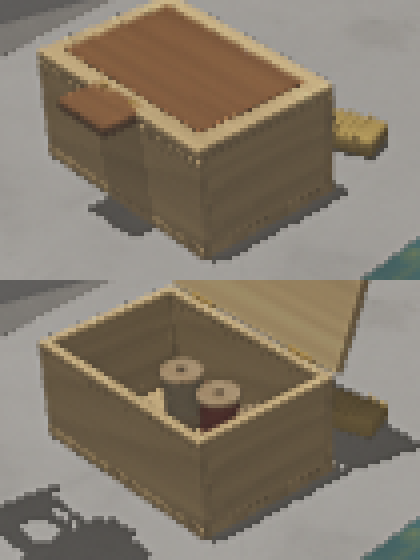

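The lid's tab is at (310,96) in the side view and (190,130) in the top view. Both match the 1.95 rad stop. The box's base corners and the beeswax are at the same pixels as before; the wax only looks darker because it is in the lid's shadow. I hand the job in.

Run:
```python
from rig import r
s=r.get_state();print(s["t"],s["qvel"].round(3),s["wrist_force"].round(1));print(r.sign_off())
```

```text
9.75 [-0.001  0.     0.002  0.002  0.003  0.   ] [ 0.1 -0.   0.2]
the job is handed in; nothing more can be done
None
```

The larger box is open: I lifted its lid by the tab with closed fingers and swung it past upright until it leaned back at its stop. The arm then backed clear, and I handed the job in at about 9.8 s.

**Lid:** the last images put the tab at (310,96) in the side view and (190,130) in the top view. Both match the predicted position at the 1.95 rad stop within about 1–2 pixels.

**Box:** its base corners are at the same pixels as at the start. Wrist force readings, taken at the end of each move, were at most about 2 N.

**Other things:**
- The smaller box is still shut. It and the tape roll match their starting images to within half a pixel.
- The reel and the beeswax looked unmoved by eye, but the automatic comparison disagreed. It showed about 1 pixel for the reel in the side view, and about 13 pixels (top view) plus a large brightness change (side view) for the beeswax. I put this down to shadows and, in the top view, to the lid covering the beeswax.

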